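Tuck a drip strip under a draining board's splash apron and hold it down

ROBOT

A 6-joint arm with a two-finger parallel gripper is mounted at the origin on the work surface. World frame = base frame: x ahead of the robot, y to its left, z up, the work surface at z = 0. Lengths are in m, angles in degrees, forces in N, time in s.
With the tool pointing down it reaches from about 0.25 to 0.725 m from the base axis. Payload 9.7 kg.
Tool frame: the origin (TCP) lies at the very end of the fingers, on their centre line; the grasp point (between the pads) lies 19 mm behind it; y points along the fingers, x is the direction in which the jaws open and shut, and the axes are right-handed (so a half turn about y gives the same grasp; the last joint's range is limited). The gripper opens to 85 mm and grips with 20 to 120 N. Pads are 22 mm wide; open, the fingers measure 114 mm over their backs; the gripper's body (76 mm by 85 mm) begins 54 mm behind the grasp point. The pads swing forward as they close: fully open they stand 13 mm farther back than shut.
Start: joints at [-75.401, 4.979, 10.078, 95.1, 0, 90], TCP at [0.139, -0.532, 0.231] pointing down, gripper open.
Joint ranges: [-179.16, 179.16], [-48.56, 103.87], [-65.8, 70.77], [-126.05, 130.52], [-82.76, 87.17], [-180, 180]. Speed limits (degrees/s): [127.2, 127.2, 147.25, 180, 180, 180].

INTERFACE

Orientations are given as [roll, pitch, yaw] about the fixed x, y, z axes, in that order (R = Rz(yaw) Ry(pitch) Rx(roll)).
In Python, from workcell import bot gives the robot as it stands.
- The arm moves only by the shell command python3 -m jog 'ROWS' [FORCE]. ROWS is JSON, a list of rows, each an object with "rotation": the turn, a rotation vector about the world's x, y, z in degrees, a list of three; "travel": the shift along the world's x, y, z in mm, a list of three; "jaw": the gripper command: -1 is shut, 1 is fully open, values between are in proportion. In form: [{"rotation": [rx, ry, rz], "travel": [x, y, z], "jaw": jaw}, ...]. A call has 1 to 8 rows; each row shifts and turns the commanded pose from where the row before left it; what a row does not reach is not made up. A row lasts 1/8 s, in which the tool goes at most 62.5 mm and 10.7 degrees, less where a joint would pass 70% of its speed; a pose out of reach is approached as far as the arm can. A call with a gripper value outside its range is refused whole. The fingers move at their own pace and stop on an object; FORCE is the grip in N (left out, the last holds). Time passes only in rows, so rows that do not move let the fingers close. It gives the time, the measured TCP pose, the force and the opening at its end, in the units of the state.
- bot.get_obs(): the state, without advancing time (a new reading comes with each control period).
- bot.camera(name): name is "side" or "top" or "wrist"; returns the picture (384x512x3 uint8, red, green, blue); there is no depth.
- bot.camera_params(name): a dict with "K" (3x3 intrinsics, pixels), "view" (4x4, takes a point from world to camera coordinates). Camera axes: x right, y up, looking along -z (the intrinsics and any distortion apply to the point x, -y, -z); pixel columns grow to the right and rows downward; lengths in m; the calibration is good to about 2 mm. A picture is of the moment at which its call begins: read the wrist's pose just before it. camera_params takes no time and is no camera call; for the wrist camera it gives the pose at the moment of the call.
- bot.job_done(): hands the job in, once; it reports no verdict.
Trained networks look in the newest picture that a camera, given by its name, has taken for a name from the list of things; names that differ only in an ending like _2 or _b are one class to them, and where a whole thing is asked for, a point or a joint stands for the part that bears it (a point fixed in the world has none). Each returns a list of dicts, best first, with "score" (0 to 1); they miss things now and then, are a little off and sometimes report something else, mostly with a low value. They report only what shows in the picture. A call takes as long as a camera call. They do not tell look-alikes from the thing itself.
- bot.recognise(camera, thing): "xy" ([column, row] in pixels, amid what is visible of it).
- bot.trace(camera, thing): "mask" (384x512 bool, what is visible of it) and "xy" ([column, row] in pixels, amid what is visible of it).
The state is a dict: "time": time; "q": joint angles; "qd": joint speeds; "joint_efforts": joint torques, N m; "ee_pos": TCP position; "tcp_rot": TCP orientation; "wrist_force": force on the tool from outside, world axes, zero at the start; "torque": the same for the moment, N m; "opening": finger opening in m.
Only numpy, scipy, OpenCV 4.12 (cv2) and the standard library are available. Lean on these libraries where they do the work, as an engineer would, in place of code of your own. Each camera call takes 0.05 s, during which the arm holds its last target.

TASK

On the lab bench, pick up the aluminium drip strip and tuck its front edge about 20 mm under the free edge of the white splash apron on the grey draining board, square to it and midway between the board's two sides, without lifting the apron. Press the strip down flat onto the board, so that the sprung rubber seal bar under it goes fully down, and finish while still holding it pressed there; leave the glassware alone.

Things in the scene. Friction and masses are not known exactly. Their poses are not given: they have to be found in the camera images.
- strip: Loose aluminium drip strip, 0.22 kg: flat flange 100 x 140 x 4 mm with one upright grip rib 12 mm thick (x), 80 mm long (y), 40 mm tall on the flange (44 mm in all). Origin on the underside below the rib's middle. From there the flange reaches 70 mm to +x (the wide front, the edge to tuck), 30 mm to -x (rear), 70 mm to either side in y. z up. Starts flat on the bench.
- strip_mid (a point): Middle of the drip strip between the underside of the flange and the top of the rib: 22 mm above the strip's origin, inside the rib. Same axes as the strip.
- strip_front (a point): Middle of the strip's front edge, at its underside: 70 mm along +x from the strip's origin. Same axes as the strip.
- strip_rear (a point): Middle of the strip's rear edge, at its underside: 30 mm along -x from the strip's origin. Same axes as the strip.
- board: Fixed grey draining board: slab 220 (x) x 240 (y) x 20 mm, origin at the centre of its underside; +x points from the open front to the apron's hinge, roughly away from the robot. The white apron, a leaf 90 (x) x 236 (y) x 4 mm, is hinged at x = +100 mm; its free edge (lip) is at x = +10 mm. A 55 mm high upstand stands behind the hinge.
- lip (a point): Point on the slab's top (20 mm above the bench) straight below the middle of the apron's free edge, 10 mm along +x from the board's origin; board's axes. The slot between slab and apron opens here to -x: 13 mm high, 212 mm clear between the two side cheeks that carry the apron, free for over 90 mm inwards.
- apron (a joint): Lift angle of the apron about its hinge, in rad: 0 = lying closed, grows as its free edge is lifted (0.05 is about 4.5 mm at the lip). It is light (0.2 kg), loose, and falls shut.
- seal (a joint): How far the sprung black rubber seal bar in the board is pushed down (m): 0 = up, 4 mm proud of the slab; 0.004 = flush. The bar is 12 (x) x 120 (y) mm, centred 50 mm in front of the lip, so it lies below the rib when the strip is 20 mm under the apron. 4 N starts it moving, 8 N brings it flush; the strip's weight alone does not press it down.
- beaker_mid (a point): Centre of a glass beaker, 68 mm across, 85 mm tall, standing on the bench beyond the work; leave alone.
- dish_mid (a point): Centre of a white ceramic dish, 90 mm across, 40 mm tall, standing on the bench; leave alone.
- reagent_mid (a point): Centre of a glass jar with a blue cap, 54 mm across, 100 mm tall, standing on the bench; leave alone.
Not all that is in view belongs to the job. Of the things shaped like the strip, the aluminium one is meant.

How it is judged:
By the outcome, as a careful person would: the job done as asked, in the order asked, and still so for the second after the job is handed in, while the arm keeps its last pose, push and grip.
It also fails if it takes over 38 s, if anything falls off the work surface, if the arm or the gripper's body presses on something with over 40 N, if the wrist force passes 120 N, or if a joint passes its speed limit or range.

## Working session

There is one attempt and no reset: what is moved stays moved. The work goes in short steps, Python scripts to look and compute and a shell command to move; the robot and the scene stay as the last step left them, time stands still between calls to the robot, and variables do not carry over. Pictures are saved under pics/ and viewed, and the job is handed in when it is done.

```bash
ls; mkdir -p pics; python3 - <<'E'
from workcell import bot
import cv2,numpy as np
o=bot.get_obs()
for k,v in o.items(): print(k,np.round(v,4))
for c in ("side","top","wrist"):
    im=bot.camera(c); cv2.imwrite(f"pics/{c}0.png",im[:,:,::-1])
    p=bot.camera_params(c); print(c,{k:np.round(v,4).tolist() if not isinstance(v,str) else v for k,v in p.items()})
E
```

```text
pics
time 0.0
q [-7.54022e+01  5.01070e+00  1.00340e+01  9.50978e+01 -6.00000e-04
  8.99994e+01]
qd [-0.0201  0.0205 -0.0326  0.0505 -0.0086  0.0555]
joint_efforts [-1.0000e-04 -5.2039e+01  4.6480e+01  1.6400e-02 -0.0000e+00 -0.0000e+00]
ee_pos [ 0.1386 -0.532   0.2306]
tcp_rot [-9.00006e+01  7.44000e-02 -7.54016e+01]
wrist_force [ 0.2903  1.1909 -0.3231]
torque [-0.0327 -0.099   0.01  ]
opening 0.0854
side {'K': [[446.9674, 0.0, 251.9839], [0.0, 446.9674, 195.0985], [0.0, 0.0, 1.0]], 'view': [[0.9947, -0.1014, 0.015, -0.5607], [0.0646, 0.7341, 0.676, -0.066], [-0.0795, -0.6715, 0.7367, -1.3368], [0.0, 0.0, 0.0, 1.0]]}
top {'K': [[438.8927, 0.0, 259.9488], [0.0, 438.8927, 190.0276], [0.0, 0.0, 1.0]], 'view': [[0.0145, -0.9999, -0.001, -0.0085], [0.9923, 0.0143, 0.1234, -0.5706], [-0.1234, -0.0028, 0.9924, -1.4998], [0.0, 0.0, 0.0, 1.0]]}
wrist {'K': [[269.6804, 0.0, 253.0385], [0.0, 269.6804, 190.0655], [0.0, 0.0, 1.0]], 'view': [[0.2519, -0.9677, 0.0007, -0.5497], [0.9343, 0.2431, -0.2606, 0.0334], [0.2521, 0.0663, 0.9654, -0.3762], [0.0, 0.0, 0.0, 1.0]]}
```

View pics/side0.png

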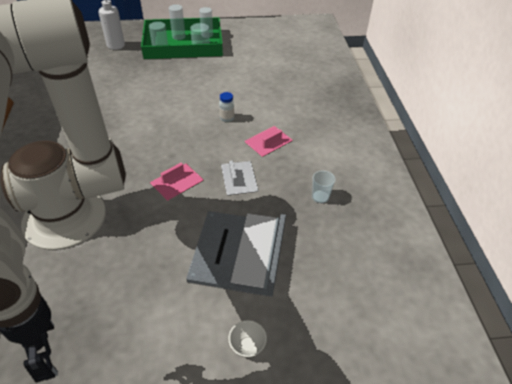

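View pics/top0.png

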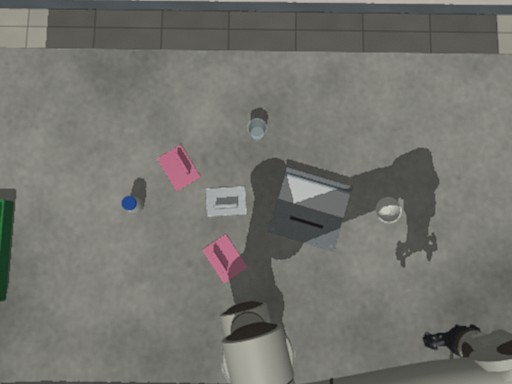

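View pics/wrist0.png

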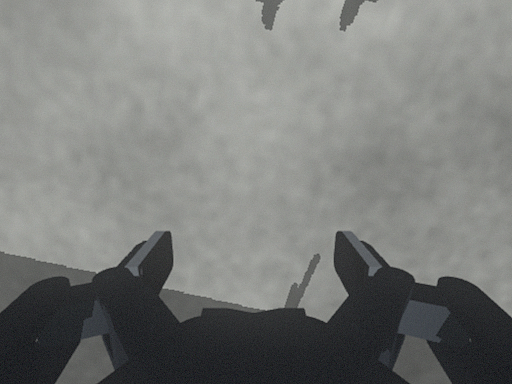

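Candidates for the strip in the top view are silver (226,201), pink (180,168) and pink (225,258). In the side view they are silver (239,178), pink (270,140) and pink (178,180). The silver one is the aluminium strip, so I'll check it in a close crop. The jar is at top (130,203), the beaker at (257,128), the dish at (389,210) and the board at about (312,205).

```bash
python3 - <<'E'
from workcell import bot
import cv2,numpy as np
for c in("side","top"):
  im=bot.camera(c)
  for t in("strip","board","apron","seal","strip_mid","lip"):
    try:
      for r in bot.trace(c,t)[:3]:
        m=r["mask"].astype(np.uint8); box=cv2.minAreaRect(np.argwhere(m)[:,::-1].astype(np.float32))
        print(c,t,round(r["score"],2),np.round(r["xy"],1),int(m.sum()),np.round(cv2.boxPoints(box),1).tolist())
    except Exception as e: print(c,t,e)
t=cv2.imread("pics/top0.png")
a=cv2.resize(t[170:235,190:260],None,fx=8,fy=8,interpolation=2)
cv2.imwrite("pics/cropA.png",a)
b=cv2.resize(t[150:260,260:365],None,fx=5,fy=5,interpolation=2);cv2.imwrite("pics/cropB.png",b)
s=cv2.imread("pics/side0.png");cv2.imwrite("pics/cropC.png",cv2.resize(s[150:300,180:295],None,fx=4,fy=4,interpolation=2))
E
```

```text
side strip 0.79 [174.3 181.2] 1006 [[148.89999389648438, 180.5], [187.10000610351562, 157.89999389648438], [200.60000610351562, 180.6999969482422], [162.39999389648438, 203.3000030517578]]
side strip 0.68 [239.3 177.1] 942 [[220.3000030517578, 162.60000610351562], [250.60000610351562, 157.60000610351562], [256.20001220703125, 191.10000610351562], [225.89999389648438, 196.1999969482422]]
side strip 0.63 [266.  139.6] 782 [[244.1999969482422, 140.39999389648438], [281.79998779296875, 121.5999984741211], [291.79998779296875, 141.60000610351562], [254.1999969482422, 160.39999389648438]]
side board 0.74 [238.7 253. ] 6292 [[185.3000030517578, 282.6000061035156], [198.0, 202.5], [285.0, 216.3000030517578], [272.20001220703125, 296.5]]
side apron 0.88 [253.8 250.4] 2383 [[230.60000610351562, 282.5], [243.0, 212.1999969482422], [277.8999938964844, 218.3000030517578], [265.5, 288.6000061035156]]
side apron 0.19 [228.7 103.9] 371 [[219.0, 93.0], [233.0, 93.0], [233.0, 121.0], [219.0, 121.0]]
side seal 0.59 [220.6 245.1] 186 [[212.39999389648438, 262.8999938964844], [222.8000030517578, 228.0], 
[... 2168 characters left out ...]
 350 [[247.0, 119.0], [266.0, 119.0], [266.0, 141.0], [247.0, 141.0]]
top strip_mid 0.92 [218.6 260.2] 1114 [[200.8000030517578, 249.8000030517578], [224.39999389648438, 234.10000610351562], [246.6999969482422, 267.5], [223.1999969482422, 283.20001220703125]]
top strip_mid 0.75 [227.6 200.3] 1135 [[205.0, 187.0], [245.0, 187.0], [245.0, 216.0], [205.0, 216.0]]
top strip_mid 0.64 [181.1 168.5] 1043 [[156.0, 158.6999969482422], [180.39999389648438, 144.39999389648438], [199.5, 177.1999969482422], [175.10000610351562, 191.39999389648438]]
top lip 0.59 [310.9 211.5] 4742 [[265.5, 233.0], [285.1000061035156, 166.60000610351562], [352.5, 186.39999389648438], [332.8999938964844, 252.8000030517578]]
```

View pics/cropA.png

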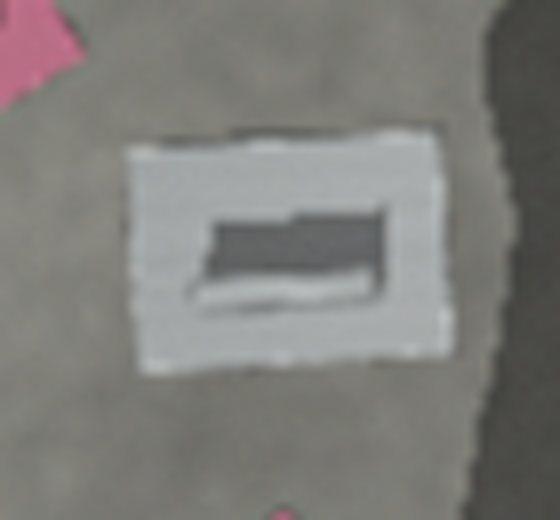

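View pics/cropB.png

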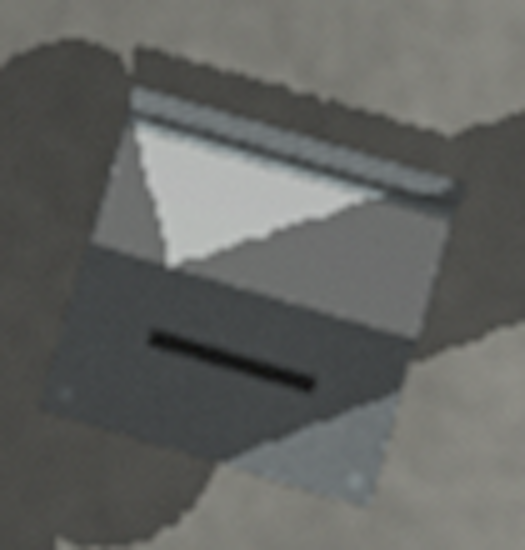

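View pics/cropC.png

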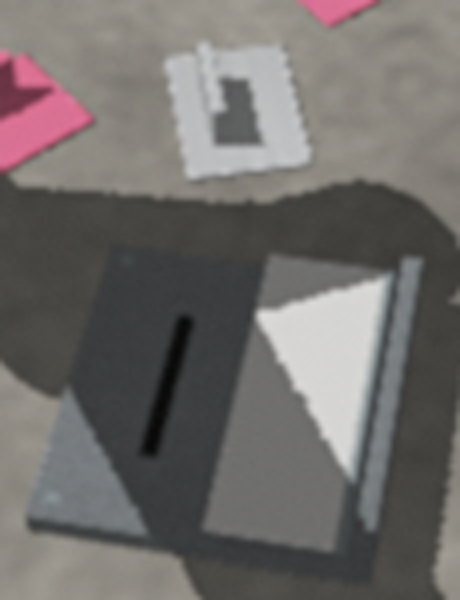

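```bash
cat > h.py <<'E'
import numpy as np
from scipy.optimize import least_squares
def proj(p,P):
    P=np.atleast_2d(P); c=P@p["view"][:3,:3].T+p["view"][:3,3]
    q=np.c_[c[:,0],-c[:,1],-c[:,2]]@p["K"].T
    return q[:,:2]/q[:,2:]
def place(pose,L,z=0):
    x,y,a=pose;c,s=np.cos(a),np.sin(a);L=np.atleast_2d(L)
    return np.c_[x+c*L[:,0]-s*L[:,1],y+s*L[:,0]+c*L[:,1],L[:,2]+z]
def fit(cams,obs,x0,z=0):
    f=lambda v:np.concatenate([(proj(cams[c],place(v,L,z))-uv).ravel() for c,L,uv in obs])
    r=least_squares(f,x0,loss="soft_l1"); return r.x,f(r.x)
E
python3 - <<'E'
from workcell import bot
from h import *
cams={c:{k:np.array(v) for k,v in bot.camera_params(c).items() if k in("K","view")} for c in("side","top")}
cv=lambda pts,s,o:(np.array(pts)+.5)/s-.5+np.array(o)
A=lambda p:cv(p,8,(190,170));B=lambda p:cv(p,5,(260,150));C=lambda p:cv(p,4,(180,150))
S=np.array([[70,70,4],[70,-70,4],[-30,-70,4],[-30,70,4]])/1e3
t=("top",S,A([[128,148],[440,130],[453,355],[143,373]]));s=("side",S,C([[282,45],[312,160],[190,178],[168,58]]))
Lb=np.array([[10,118,37],[10,-118,37],[-40,60,24],[-40,-60,24],[-110,120,20],[-110,-120,20]])/1e3
tb=("top",Lb,B([[92,245],[412,340],[150,338],[315,384],[42,403],[370,500]]))
sb=("side",Lb,C([[268,255],[203,528],[185,318],[148,455],[115,250],[30,518]]))
for n,l in(("strip",[[t],[s],[t,s]]),("board",[[tb],[sb],[tb,sb]])):
  for o in l:
    v,r=fit(cams,o,[.5,0,0]); print(n,np.round(v[:2]*1000,1),np.round(np.degrees(v[2]),2),np.round(r,1))
E
```

```text
strip [513.7 118.8] 4.4 [ 0.1  0.2  0.2  0.   0.2 -0.2 -0.5 -0. ]
strip [513.7 119.5] 4.5 [ 0.2 -0.4  0.5  0.7 -0.2 -0.  -0.6 -0.3]
strip [513.7 119. ] 4.43 [-0.   0.2  0.1  0.   0.1 -0.2 -0.6  0.   0.3 -0.3  0.5  0.8 -0.2  0.1
 -0.6 -0.2]
board [ 502.1 -173.5] -15.61 [-0.3 -0.6  1.1 -0.5 -0.1 -0.5 -0.  -0.  -0.6  0.9  0.1  1.1]
board [ 500.5 -175.5] -15.55 [ 0.3 -0.1  0.4  0.5  0.4 -0.1  0.4  0.1 -0.9 -1.2 -1.1  0.1]
board [ 501.1 -174.6] -15.57 [-0.  -0.3  1.4 -0.2  0.2 -0.2  0.3  0.3 -0.3  1.2  0.5  1.4  0.5 -0.3
  0.6  0.2  0.6 -0.4  0.6 -0.2 -0.7 -1.5 -0.9 -0.3]
```

The crop confirms the silver flange with its rib towards the robot (top crop, rib at about (284,287) in the crop). That means its wide front already faces +x, at a yaw of about 4.4°. The board's yaw is about -15.6°. Now I'll move above the strip.

```bash
python3 -m jog '[{"rotation":[0,0,10],"travel":[25,43,0],"jaw":1},{"rotation":[0,0,10],"travel":[25,43,0],"jaw":1},{"rotation":[0,0,10],"travel":[25,43,0],"jaw":1},{"rotation":[0,0,10],"travel":[25,43,0],"jaw":1},{"rotation":[0,0,10],"travel":[25,43,0],"jaw":1},{"rotation":[0,0,10],"travel":[25,43,0],"jaw":1},{"rotation":[0,0,10],"travel":[25,43,0],"jaw":1},{"rotation":[0,0,9.8],"travel":[25,43,0],"jaw":1}]' 100
python3 -m jog '[{"rotation":[0,0,0],"travel":[25,43,0],"jaw":1},{"rotation":[0,0,0],"travel":[25,43,0],"jaw":1},{"rotation":[0,0,0],"travel":[25,43,0],"jaw":1},{"rotation":[0,0,0],"travel":[25,43,0],"jaw":1},{"rotation":[0,0,0],"travel":[25,43,-20],"jaw":1},{"rotation":[0,0,0],"travel":[25,43,-30],"jaw":1},{"rotation":[0,0,0],"travel":[25,43,-30],"jaw":1},{"rotation":[0,0,0],"travel":[0,0,0],"jaw":1}]'
python3 - <<'E'
from workcell import bot
from h import *
import cv2
o=bot.get_obs();print(o["time"],o["ee_pos"],o["tcp_rot"],np.round(o["q"],1))
p={k:np.array(v) for k,v in bot.camera_params("wrist").items() if k in("K","view")}
im=bot.camera("wrist")[:,:,::-1].copy();cv2.imwrite("pics/w1.png",im)
S=np.array([[70,70,4],[70,-70,4],[-30,-70,4],[-30,70,4],[6,40,44],[6,-40,44],[-6,-40,44],[-6,40,44]])/1e3
uv=proj(p,place([.5137,.119,np.radians(4.4)],S));print(np.round(uv,1).tolist())
for q in uv: cv2.circle(im,tuple(int(round(t)) for t in q),3,(0,0,255),1)
cv2.imwrite("pics/w1o.png",im)
E
```

```text
time: 1.85
ee_pos: [0.3391, -0.1868, 0.2315]
tcp_rot: [-90.0, -0.0, 4.7]
wrist_force: [-0.1, -0.2, 0.2]
opening: 0.0855
time: 2.85
ee_pos: [0.5132, 0.115, 0.148]
tcp_rot: [-90.0, 0.3, 4.6]
wrist_force: [-0.3, -0.0, 1.0]
opening: 0.0853
2.85 [0.51322306 0.11495801 0.14798513] [-90.01903723   0.26779324   4.58433856] [12.6  1.1 -3.2 86.   0.  98. ]
[[323.9, 109.1], [315.1, 236.1], [228.2, 235.8], [225.3, 108.8], [261.5, 142.5], [260.6, 225.2], [248.3, 225.1], [248.2, 142.4]]
```

View pics/w1o.png

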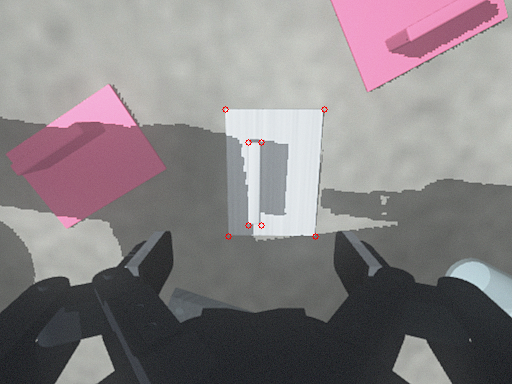

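The wrist overlay agrees within about 1 px: rib top at (248–262, 142–225), flange corners on target. The pink strips are well off to the sides. Descending.

```bash
python3 -m jog '[{"rotation":[0,0,0],"travel":[0,4,-30],"jaw":1},{"rotation":[0,0,0],"travel":[0,0,-40],"jaw":1},{"rotation":[0,0,0],"travel":[0,0,-30],"jaw":1},{"rotation":[0,0,0],"travel":[0,0,-20],"jaw":1},{"rotation":[0,0,0],"travel":[0,0,0],"jaw":1},{"rotation":[0,0,0],"travel":[0,0,0],"jaw":1}]'
```

```text
time: 3.65
ee_pos: [0.5143, 0.1164, 0.033]
tcp_rot: [-90.0, -0.1, 4.4]
wrist_force: [-0.5, 0.9, 0.9]
opening: 0.0854
```

```bash
python3 -m jog '[{"rotation":[0,0,0],"travel":[-0.5,2.5,-12],"jaw":1},{"rotation":[0,0,0],"travel":[0,0,-10],"jaw":1},{"rotation":[0,0,0],"travel":[0,0,0],"jaw":0.4},{"rotation":[0,0,0],"travel":[0,0,0],"jaw":0},{"rotation":[0,0,0],"travel":[0,0,0],"jaw":-1},{"rotation":[0,0,0],"travel":[0,0,0],"jaw":-1},{"rotation":[0,0,0],"travel":[0,0,0],"jaw":-1},{"rotation":[0,0,0],"travel":[0,0,0],"jaw":-1}]' 100
python3 -m jog '[{"rotation":[0,0,0],"travel":[0,0,0],"jaw":-1},{"rotation":[0,0,0],"travel":[0,0,0],"jaw":-1}]'
```

```text
time: 4.65
ee_pos: [0.5134, 0.1193, 0.0097]
tcp_rot: [-90.0, -0.0, 4.4]
wrist_force: [0.2, -0.4, 4.3]
opening: 0.0109
time: 4.9
ee_pos: [0.5134, 0.1193, 0.0098]
tcp_rot: [-90.0, -0.0, 4.4]
wrist_force: [-0.7, 0.9, 5.9]
opening: 0.0107
```

```bash
python3 -m jog '[{"rotation":[0,0,0],"travel":[0,0,20],"jaw":-1},{"rotation":[0,0,0],"travel":[0,0,40],"jaw":-1},{"rotation":[0,0,0],"travel":[0,0,40],"jaw":-1},{"rotation":[0,0,-4],"travel":[-17.3,-52.4,0],"jaw":-1},{"rotation":[0,0,-4],"travel":[-18,-55,0],"jaw":-1},{"rotation":[0,0,-4],"travel":[-18,-55,0],"jaw":-1},{"rotation":[0,0,-4],"travel":[-18,-55,0],"jaw":-1},{"rotation":[0,0,-4],"travel":[-18,-55,0],"jaw":-1}]'
python3 -m jog '[{"rotation":[0,0,0],"travel":[0,0,0],"jaw":-1},{"rotation":[0,0,0],"travel":[0,0,0],"jaw":-1},{"rotation":[0,0,0],"travel":[0,0,0],"jaw":-1}]'
cat > chk.py <<'E'
import sys
from workcell import bot
from h import *
import cv2
n=sys.argv[1]
o=bot.get_obs();print(o["time"],np.round(o["ee_pos"],4),np.round(o["tcp_rot"],2),np.round(o["wrist_force"],1),np.round(o["q"],1))
Lb=np.array([[10,118,37],[10,-118,37],[-40,60,24],[-40,-60,24],[-110,120,20],[-110,-120,20]])/1e3
S=np.array([[70,70,4],[70,-70,4],[-30,-70,4],[-30,70,4],[6,40,44],[6,-40,44],[-6,-40,44],[-6,40,44]])/1e3
e=o["ee_pos"];a=np.radians(o["tcp_rot"][2])
for c in sys.argv[2:]:
  p={k:np.array(v) for k,v in bot.camera_params(c).items() if k in("K","view")}
  im=bot.camera(c)[:,:,::-1].copy();cv2.imwrite(f"pics/{n}_{c}_raw.png",im)
  for P,col in((place([.5011,-.1746,np.radians(-15.6)],Lb),(0,255,0)),(place([e[0],e[1],a],S,e[2]-.0098),(0,0,255))):
    for q in proj(p,P):
      if abs(q).max()<2000: cv2.circle(im,tuple(int(round(t)) for t in q),2,col,1)
  if c!="wrist": im=cv2.resize(im[150:310,180:370] if c=="side" else im[130:270,230:380],None,fx=4,fy=4,interpolation=2)
  cv2.imwrite(f"pics/{n}_{c}.png",im)
E
python3 chk.py c1 wrist top side
```

```text
time: 5.9
ee_pos: [0.4227, -0.1546, 0.1088]
tcp_rot: [-90.0, 0.0, -15.7]
wrist_force: [0.9, 0.1, -2.4]
opening: 0.0108
time: 6.28
ee_pos: [0.4241, -0.1522, 0.109]
tcp_rot: [-90.0, 0.0, -15.5]
wrist_force: [-0.9, 1.0, -2.3]
opening: 0.0109
6.275 [ 0.4241 -0.1522  0.109 ] [-8.999e+01  3.000e-02 -1.549e+01] [-0.9  1.  -2.3] [-19.7  -9.3 -17.3  82.1   0.   85.7]
```

View pics/c1_wrist.png

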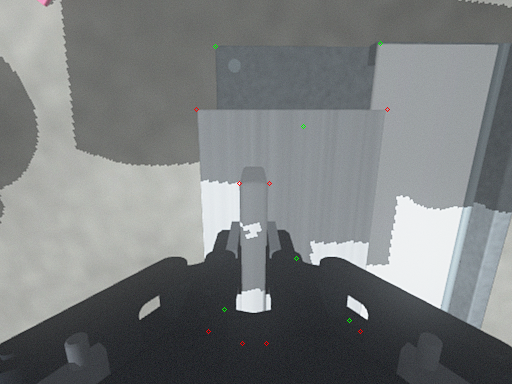

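View pics/c1_side.png

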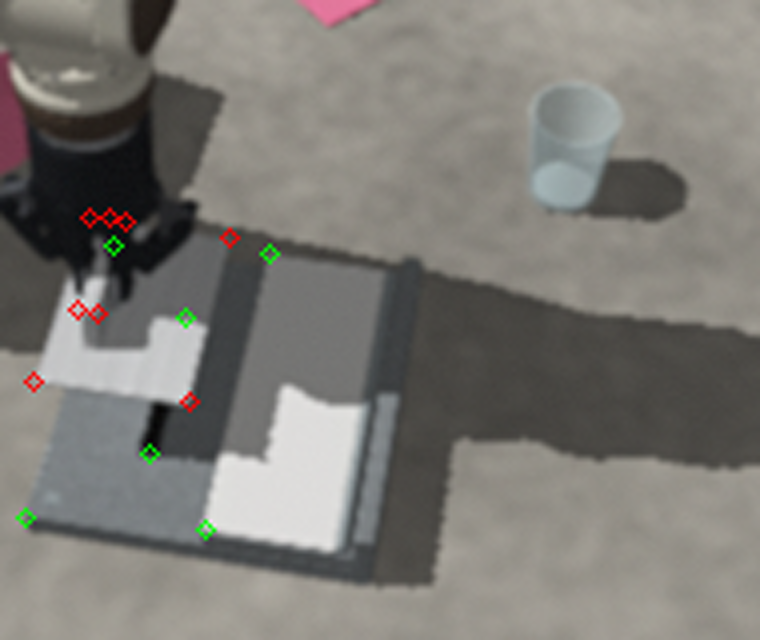

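View pics/c1_top.png

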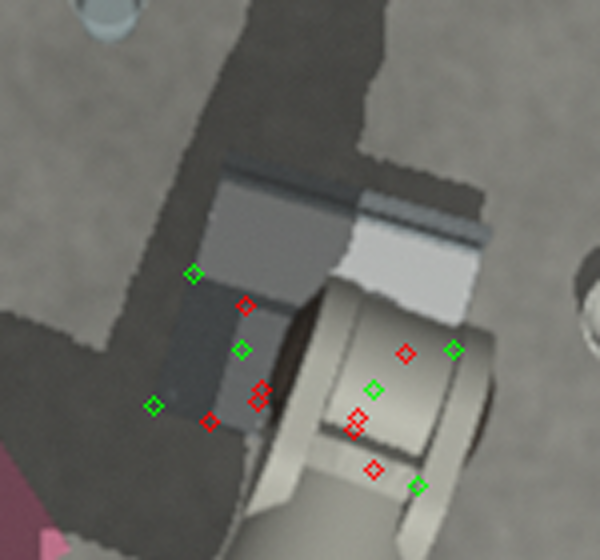

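```bash
python3 - <<'E'
import cv2
w=cv2.imread("pics/c1_wrist_raw.png");cv2.imwrite("pics/z1.png",cv2.resize(w[90:280,180:410],None,fx=3,fy=3,interpolation=2))
s=cv2.imread("pics/c1_side_raw.png");cv2.imwrite("pics/z2.png",cv2.resize(s[200:265,180:250],None,fx=8,fy=8,interpolation=2))
E
```

```text
(no output)
```

View pics/z1.png

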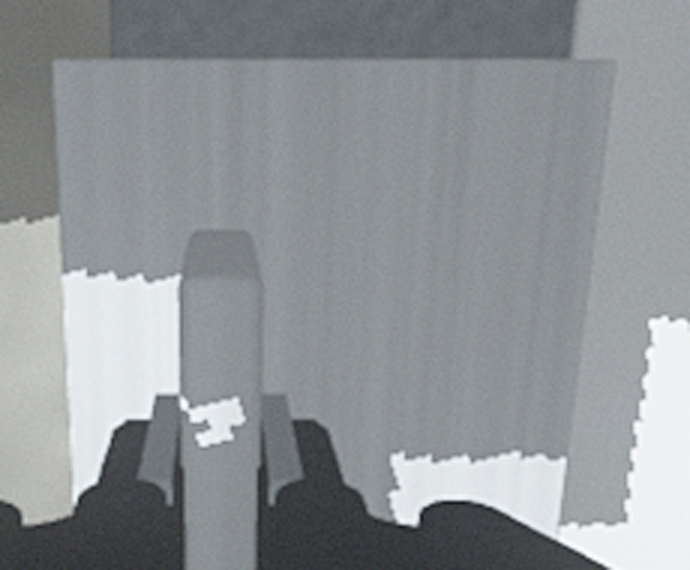

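View pics/z2.png

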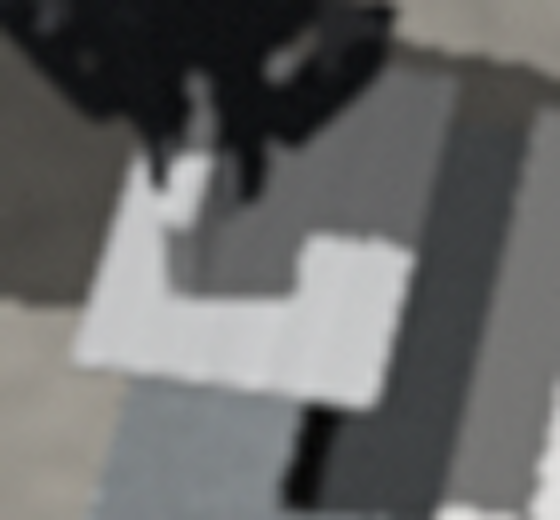

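```bash
python3 - <<'E'
from workcell import bot
from h import *
from scipy.spatial.transform import Rotation as R
o=bot.get_obs();e=np.array(o["ee_pos"])
p={c:{k:np.array(v) for k,v in bot.camera_params(c).items() if k in("K","view")} for c in("wrist","side")}
W=np.array([[70,70,4],[-30,70,4],[-6,40,44],[6,40,44],[-6,40,4],[6,40,4]])/1e3
uvw=np.array([[384.7,110],[197.8,110],[240,182],[267.3,182],[243.3,167.3],[263.3,167.3]])
Sd=np.array([[70,-70,4],[-30,-70,4]])/1e3
uvs=(np.array([[380,408],[72,362]])+.5)/8-.5+np.array([180,200])
def f(v,prior=1):
  M=R.from_euler("xyz",v[3:],degrees=True)*1
  r=lambda L:(R.from_euler("z",o["tcp_rot"][2],degrees=True)*M).apply(L)+e+v[:3]/1e3-[0,0,.0098]
  return np.concatenate([(proj(p["wrist"],r(W))-uvw).ravel(),(proj(p["side"],r(Sd))-uvs).ravel()*2,prior*v/np.array([3,3,3,2,2,2])])
z=np.zeros(6);print(np.round(f(z)[:16],1))
s=least_squares(f,z);print(np.round(s.x,2),np.round(f(s.x)[:16],1))
E
```

```text
Traceback (most recent call last):
TypeError: Argument 'other' has incorrect type (expected scipy.spatial.transform._rotation.Rotation, got int)
```

```bash
python3 - <<'E'
from workcell import bot
from h import *
from scipy.spatial.transform import Rotation as R
o=bot.get_obs();e=np.array(o["ee_pos"])
p={c:{k:np.array(v) for k,v in bot.camera_params(c).items() if k in("K","view")} for c in("wrist","side")}
W=np.array([[70,70,4],[-30,70,4],[-6,40,44],[6,40,44],[-6,40,4],[6,40,4]])/1e3
uvw=np.array([[384.7,110],[197.8,110],[240,182],[267.3,182],[243.3,167.3],[263.3,167.3]])
Sd=np.array([[70,-70,4],[-30,-70,4]])/1e3
uvs=(np.array([[380,408],[72,362]])+.5)/8-.5+np.array([180,200])
def f(v,prior=1):
  M=R.from_euler("xyz",v[3:],degrees=True)
  r=lambda L:(R.from_euler("z",o["tcp_rot"][2],degrees=True)*M).apply(L)+e+v[:3]/1e3-[0,0,.0098]
  return np.concatenate([(proj(p["wrist"],r(W))-uvw).ravel(),(proj(p["side"],r(Sd))-uvs).ravel()*2,prior*v/np.array([3,3,3,2,2,2])])
z=np.zeros(6);print(np.round(f(z)[:16],1))
s=least_squares(f,z);print(np.round(s.x,2),np.round(f(s.x)[:16],1))
E
```

```text
[ 2.6 -0.6 -1.4 -0.6 -0.6  1.3  1.4  1.3 -0.5 -1.2  1.2 -1.2 -0.9 -0.5
 -0.2 -0.4]
[-0.06 -0.69 -1.35 -0.96 -0.13  0.2 ] [ 0.1  0.3 -0.6  1.  -0.7  0.1  0.8 -0.  -0.4 -0.7  1.  -0.8 -0.7 -0.2
 -0.   0.2]
```

The held strip sits level within about 1° and at the expected offset. The board marks also line up in the wrist view (corner (216,46), lip (381,43)). Lowering it in front of the slot.

```bash
python3 -m jog '[{"rotation":[0,0,0],"travel":[0,-1,-20],"jaw":-1},{"rotation":[0,0,0],"travel":[0,0,-25],"jaw":-1},{"rotation":[0,0,0],"travel":[0,0,-17],"jaw":-1},{"rotation":[0,0,0],"travel":[0,0,-10],"jaw":-1},{"rotation":[0,0,0],"travel":[0,0,0],"jaw":-1},{"rotation":[0,0,0],"travel":[0,0,0],"jaw":-1},{"rotation":[0,0,0],"travel":[0,0,0],"jaw":-1}]'
python3 chk.py c2 wrist side
```

```text
time: 7.3
ee_pos: [0.4243, -0.1543, 0.038]
tcp_rot: [-90.0, -0.1, -15.6]
wrist_force: [-0.8, -0.1, -2.8]
opening: 0.0104
7.3 [ 0.4243 -0.1543  0.038 ] [-9.00e+01 -7.00e-02 -1.56e+01] [-0.8 -0.1 -2.8] [-20.   -7.9 -23.9  73.9   0.   85.6]
```

View pics/c2_wrist.png

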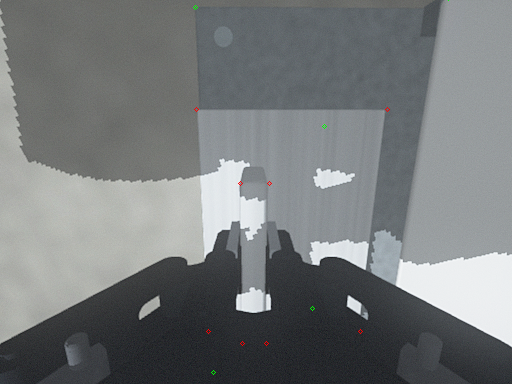

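View pics/c2_side.png

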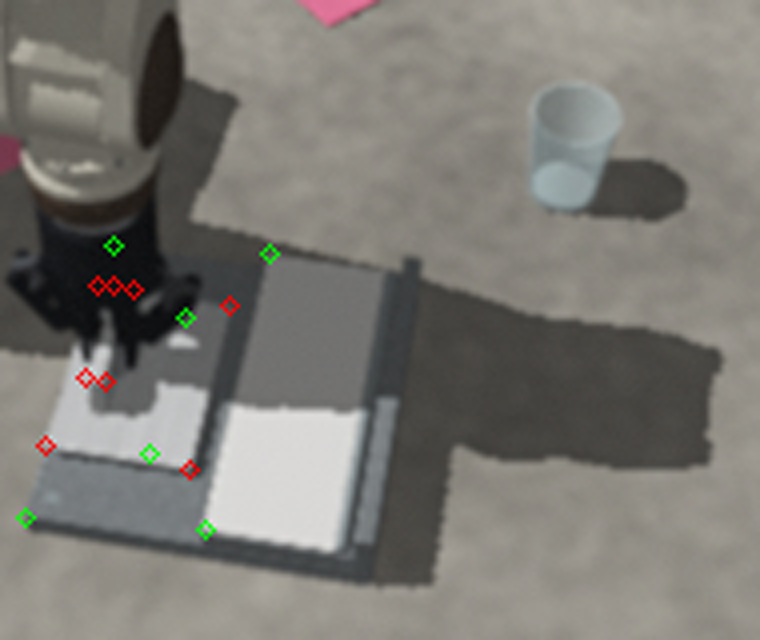

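```bash
python3 -m jog '[{"rotation":[0,0,0],"travel":[5.9,-1.4,-0.7],"jaw":-1},{"rotation":[0,0,0],"travel":[5.9,-1.4,0],"jaw":-1},{"rotation":[0,0,0],"travel":[5.9,-1.4,0],"jaw":-1},{"rotation":[0,0,0],"travel":[5.9,-1.4,0],"jaw":-1},{"rotation":[0,0,0],"travel":[0,0,0],"jaw":-1}]'
python3 chk.py c3 wrist side
```

```text
time: 8.02
ee_pos: [0.4478, -0.1598, 0.0365]
tcp_rot: [-90.0, 0.0, -15.6]
wrist_force: [-0.2, -0.0, -1.7]
opening: 0.0108
8.025 [ 0.4478 -0.1598  0.0365] [-9.00e+01  1.00e-02 -1.56e+01] [-0.2 -0.  -1.7] [-19.6  -4.4 -20.9  73.5   0.   86. ]
```

View pics/c3_wrist.png

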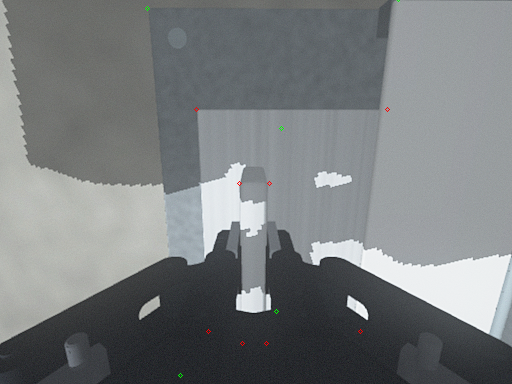

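View pics/c3_side.png

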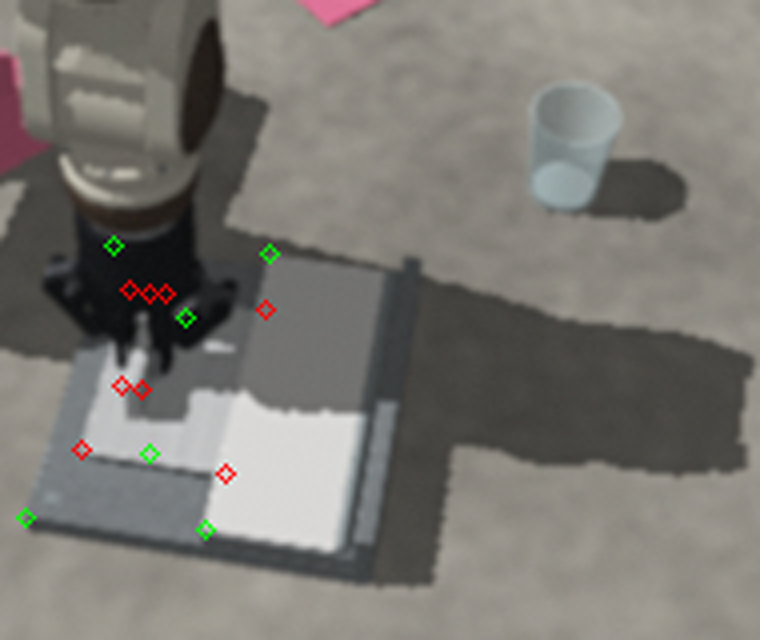

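The front edge slipped under the apron (wrist view: the strip's edge vanishes along the lip, (383,110) to (365,245)). There's no contact force. Pushing in the rest.

```bash
python3 -m jog '[{"rotation":[0,0,0],"travel":[5.3,-1.3,0.5],"jaw":-1},{"rotation":[0,0,0],"travel":[5.3,-1.4,0],"jaw":-1},{"rotation":[0,0,0],"travel":[5.2,-1.4,0],"jaw":-1},{"rotation":[0,0,0],"travel":[0,0,0],"jaw":-1},{"rotation":[0,0,0],"travel":[0,0,0],"jaw":-1}]'
python3 chk.py c4 wrist side
```

```text
time: 8.75
ee_pos: [0.4631, -0.1638, 0.037]
tcp_rot: [-90.0, 0.0, -15.6]
wrist_force: [-0.4, -0.2, -1.8]
opening: 0.0109
8.75 [ 0.4631 -0.1638  0.037 ] [-9.00e+01  2.00e-02 -1.56e+01] [-0.4 -0.2 -1.8] [-19.5  -2.2 -18.8  73.4   0.   86.1]
```

View pics/c4_wrist.png

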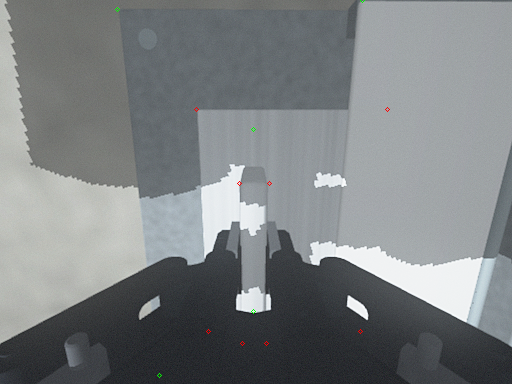

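View pics/c4_side.png

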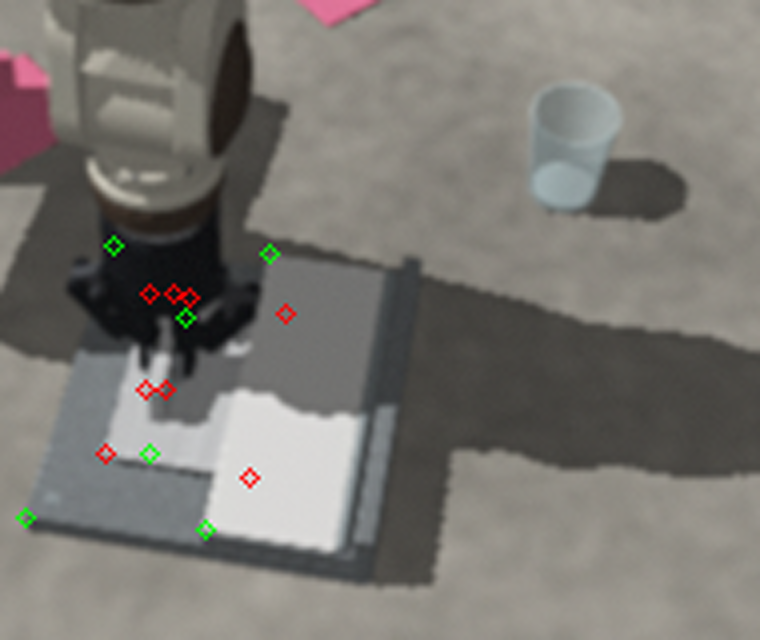

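Fully in place: about 20.5 mm under and laterally within about 1 mm. The lip edge is undisturbed, running from (357,5) down. Pressing down in small steps with the force watched.

```bash
python3 -m jog '[{"rotation":[0,0,0],"travel":[0,0,-2],"jaw":-1},{"rotation":[0,0,0],"travel":[0,0,-2],"jaw":-1},{"rotation":[0,0,0],"travel":[0,0,0],"jaw":-1}]' 120
python3 -m jog '[{"rotation":[0,0,0],"travel":[0,0,-2],"jaw":-1},{"rotation":[0,0,0],"travel":[0,0,0],"jaw":-1},{"rotation":[0,0,0],"travel":[0,0,0],"jaw":-1}]'
python3 -m jog '[{"rotation":[0,0,0],"travel":[0,0,-1],"jaw":-1},{"rotation":[0,0,0],"travel":[0,0,0],"jaw":-1},{"rotation":[0,0,0],"travel":[0,0,0],"jaw":-1}]'
```

```text
time: 9.22
ee_pos: [0.4632, -0.1638, 0.0333]
tcp_rot: [-90.0, -0.0, -15.6]
wrist_force: [-1.5, 1.3, 2.5]
opening: 0.0106
time: 9.6
ee_pos: [0.4632, -0.1639, 0.0313]
tcp_rot: [-90.0, -0.0, -15.6]
wrist_force: [-2.3, 0.4, 3.4]
opening: 0.0103
time: 9.98
ee_pos: [0.4632, -0.1638, 0.0302]
tcp_rot: [-90.0, -0.0, -15.6]
wrist_force: [-2.5, 0.8, 5.1]
opening: 0.0102
```

```bash
python3 -m jog '[{"rotation":[0,0,0],"travel":[0,0,-1],"jaw":-1},{"rotation":[0,0,0],"travel":[0,0,0],"jaw":-1},{"rotation":[0,0,0],"travel":[0,0,0],"jaw":-1}]'
python3 -m jog '[{"rotation":[0,0,0],"travel":[0,0,-1],"jaw":-1},{"rotation":[0,0,0],"travel":[0,0,0],"jaw":-1},{"rotation":[0,0,0],"travel":[0,0,0],"jaw":-1}]'
```

```text
time: 10.35
ee_pos: [0.4632, -0.1639, 0.0298]
tcp_rot: [-90.0, -0.0, -15.6]
wrist_force: [-5.8, 1.3, 10.8]
opening: 0.0104
time: 10.72
ee_pos: [0.4633, -0.1638, 0.0297]
tcp_rot: [-90.0, -0.0, -15.6]
wrist_force: [-8.6, 3.4, 19.3]
opening: 0.0105
```

```bash
python3 chk.py c5 wrist side
python3 - <<'E'
import cv2
w=cv2.imread("pics/c5_wrist_raw.png");cv2.imwrite("pics/z5.png",cv2.resize(w[0:280,100:410],None,fx=2.1,fy=2.1,interpolation=2))
E
```

```text
10.725 [ 0.4633 -0.1638  0.0297] [-9.00e+01 -5.00e-02 -1.56e+01] [-8.6  3.4 19.3] [-19.5  -2.  -19.4  72.5   0.   86.1]
```

View pics/z5.png

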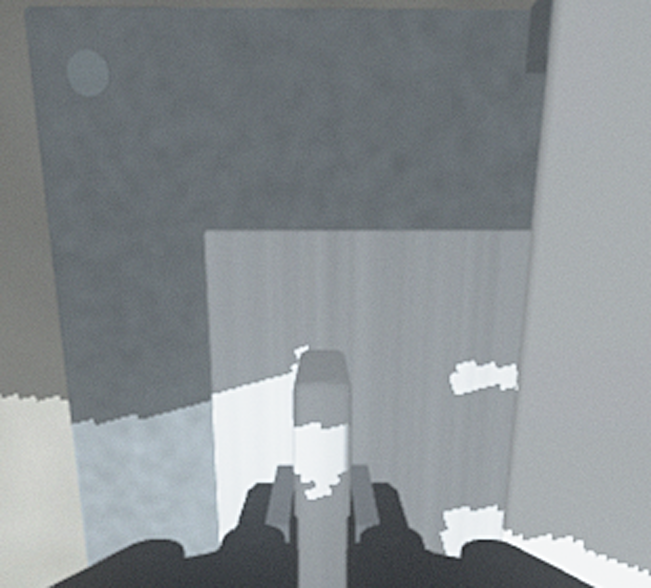

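View pics/c5_side.png

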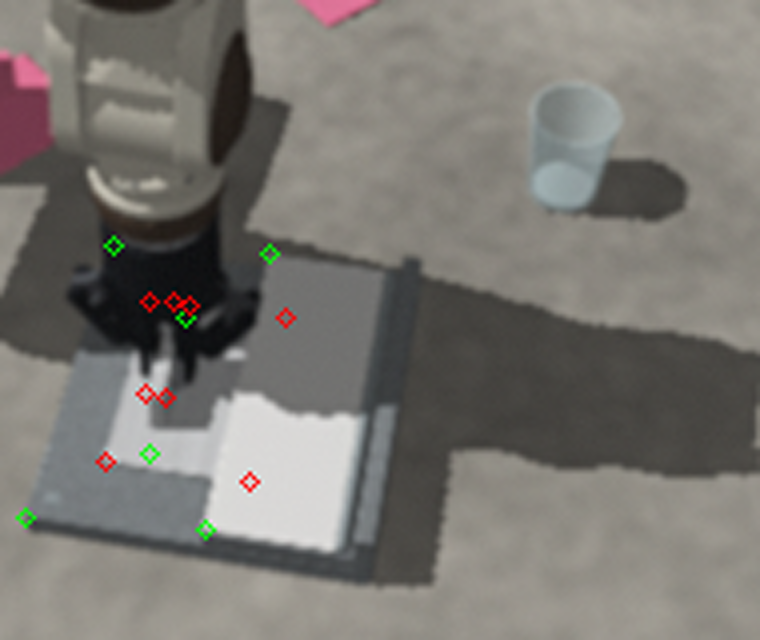

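```bash
python3 -m jog '[{"rotation":[0,0,0],"travel":[0,0,-0.5],"jaw":-1},{"rotation":[0,0,0],"travel":[0,0,0],"jaw":-1},{"rotation":[0,0,0],"travel":[0,0,0],"jaw":-1},{"rotation":[0,0,0],"travel":[0,0,0],"jaw":-1}]'
python3 - <<'E'
from workcell import bot
print(bot.job_done())
o=bot.get_obs();print(o["time"],o["ee_pos"],o["wrist_force"])
E
```

```text
time: 11.32
ee_pos: [0.4633, -0.1639, 0.0297]
tcp_rot: [-90.0, -0.1, -15.6]
wrist_force: [-12.3, 3.5, 24.6]
opening: 0.0103
the job is handed in; nothing more can be done
None
the job is handed in; nothing more can be done
```

The aluminium strip is tucked about 20 mm under the apron's free edge and pressed flat. I handed the job in at 11.3 s with the arm still holding it down.

- **Position:** by the board fit, the front edge is about 20.5 mm under. A rough direct reading of the wrist picture gave 20–22 mm. The strip is square to the board (-15.6° measured for both) and within about 1 mm of midway.
- **Pressing:** the tool stopped hard at 29.7 mm, which puts the underside at the slab's top (20 mm), while the push rose to about 25 N. The seal needs 8 N to go flush. I could not see the seal itself under the strip, so "fully down" rests on the height and force readings.
- **Apron and glassware:** the insertion met no contact force, and the apron's lip looked unmoved in the pictures. The beaker looked unmoved in the last side pictures. The arm never went near the jar or dish, but I did not check them in a final picture.
- **Small disagreements:** at one check in the air the strip seemed rolled about 1° and 1 mm low in the grip, though the flat stop at the end did not show this. The overlay of the board and strip models on the wrist pictures was off by 2–4 px, and the top and side fits of the board differed by about 2 mm. At the end there was also a sideways push of about 13 N on the tool, which I took to be friction while pressing.

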